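# Fetch a shaft from the drawer and clamp it in the V-blocks

## Task

Pull open the upper drawer of the small grey cabinet by its handle, take out the longer of the two steel shafts and lower it gently into the pair of V-blocks so that it lies in both, roughly centred lengthways, and let go of it. Then swing the clamp arm over until it lies down on the shaft, and finally push the drawer fully shut. The shorter shaft stays in its groove in the drawer, and the other things on the table stay where they are.

Things in the scene. Friction and masses are not known exactly. Their poses are not given: they have to be found in the camera images.
- cabinet: fixed grey bench cabinet, 215 deep (x) x 190 wide (y) x 124 mm high, two equal drawers one above the other sliding out to its own -x (front). Origin under its centre, z up. Its top covers x > -0.0925. The upper drawer's two grooves for shafts run along y; with the drawer shut they lie at x = -0.0465 and +0.0095 in this frame, and shift to -x by the joint value
- cabinet_drawer0_handle (a point): middle of the upper drawer's handle, a round horizontal steel bar 11 mm thick and 95 mm long along the cabinet's y, 35 mm clear (centre to face) in front of the drawer's front, 91 mm above the table, 33 mm below the cabinet's top; it moves with the drawer. The lower drawer's like handle is 50 mm beneath it
- cabinet_drawer0 (a joint): how far the upper drawer is out, m: 0 shut, 0.145 at its stop; about 1 N of friction, stays where left. The drawer is an open tray, inside 170 (x) x 148 (y) x 30 mm deep, floor 72 mm above the table; 6 mm high rubber liner strips on the floor form the two 22 mm wide grooves, 56 mm apart; the middle 54 mm of the tray's width (y) is bare of liner for the fingers
- long_shaft: the longer shaft: plain steel cylinder, 22 mm diameter, 120 mm long, about 0.34 kg; origin at its middle on its axis, y along the axis (either way round, and it may be rolled). Starts lying in one of the two drawer grooves, axis 83 mm above the table
- short_shaft: the shorter shaft: like the long one, 22 mm diameter but 70 mm long; lies in the other groove. Origin at its middle, y along its axis
- v_fixture: fixed fixture: dark base 96 (x, -42 to +54) x 120 (y) x 10 mm with two aluminium V-blocks, 44 (x) x 20 (y) x 30 mm high, centred at y = -38 and +38 mm; upright 90 degree V notches along y, 24 mm wide at the top, 12 mm deep. The open 56 mm gap between them takes fingers, down to 23 mm below a seated shaft's axis. Origin at table level midway between the Vs, z up; clamp arm hinged at +x
- vee (a point): where the middle of a properly seated 22 mm shaft lies: midway between the V-blocks, 33.6 mm above the table; the seated axis runs along the fixture's y
- clamp_arm (a joint): angle of the clamp arm, rad; hinge axis parallel to the fixture's y at its x = +36, y = -38 mm, 44.5 mm above the table. 0: arm level, pointing to the fixture's -x; 1.57: upright; starts thrown back to +x (2.35 to 2.6). Lying on a seated shaft it reads about 0.1 (0 on an empty V). Stiff hinge (0.06 N m): stays where left
- clamp_knob (a point): centre of the black ball knob, 18 mm diameter, at the free end of the clamp arm (a flat steel bar 13 mm wide, 7 mm thick), 64 mm from the hinge axis; moves with the arm
- sanding_block: bystander: brown sanding block 64x100x27 mm; origin under its centre
- masking_tape: bystander: roll of tape lying flat, 94 mm across, 24 mm high; origin under its centre
- usb_adapter: bystander: black plug-in adapter 34x52x26 mm; origin under the centre

How it is judged (in metres and radians):
On the way, in this order (a step that is already met when the one before it is completed fails the run):
1. the upper drawer is pulled open by 8 cm or more (value of joint cabinet_drawer0 above 0.08 m), for 0.1 s.
2. the long shaft lies in both Vs and is let go, the clamp arm still thrown back (x of long_shaft in the frame of vee between -0.003 and 0.003 m and z of long_shaft in the frame of vee between -0.003 and 0.003 m and y of long_shaft in the frame of vee between -0.015 and 0.015 m and angle between the y axis of long_shaft and the y axis of v_fixture, either way round below 0.06 rad and contact force between the fingers and long_shaft below 0.1 N and value of joint clamp_arm above 1.2 rad), for 0.2 s.
3. the clamp arm lies on the seated shaft, the drawer still open (x of long_shaft in the frame of vee between -0.003 and 0.003 m and z of long_shaft in the frame of vee between -0.003 and 0.003 m and y of long_shaft in the frame of vee between -0.015 and 0.015 m and angle between the y axis of long_shaft and the y axis of v_fixture, either way round below 0.06 rad and value of joint clamp_arm below 0.18 rad and value of joint cabinet_drawer0 above 0.03 m), for 0.2 s.
At the end, for the whole second after the job is handed in: Long shaft released, at rest in both Vs (axis within 3 mm and 0.06 rad of the seated place, middle within 15 mm of the fixture's lengthways), clamp arm down on it (below 0.18 rad), upper drawer shut to within 6 mm, short shaft within 20 mm of its start in the drawer (x of long_shaft in the frame of vee between -0.003 and 0.003 m and z of long_shaft in the frame of vee between -0.003 and 0.003 m and y of long_shaft in the frame of vee between -0.015 and 0.015 m and angle between the y axis of long_shaft and the y axis of v_fixture, either way round below 0.06 rad and contact force between the fingers and long_shaft below 0.1 N and value of joint clamp_arm below 0.18 rad and value of joint cabinet_drawer0 below 0.006 m and linear speed of long_shaft below 0.02 m/s and distance of short_shaft from where it was at the start of the episode below 0.02 m); the robot touches nothing.
It fails at once if the long shaft is dropped: it moves faster than 0.4 m/s near the V-blocks with no finger on it (contact force between the fingers and long_shaft below 0.1 N and linear speed of long_shaft above 0.4 m/s and horizontal distance between long_shaft and vee below 0.15 m).
It fails at once if the sanding block is shifted by more than 3 cm (distance of sanding_block from where it was at the start of the episode above 0.03 m).
It fails at once if the masking tape is shifted by more than 3 cm (distance of masking_tape from where it was at the start of the episode above 0.03 m).
It fails at once if the usb adapter is shifted by more than 3 cm (distance of usb_adapter from where it was at the start of the episode above 0.03 m).
It also fails if it takes over 64 s, if anything falls off the work surface, if the arm or the gripper's body presses on something with over 40 N, if the wrist force passes 120 N, or if a joint passes its speed limit or range.

## Robot

A 6-joint arm with a two-finger parallel gripper is mounted at the origin on a cart in front of the work surface, level with it; the furniture and walls round the work are solid. World frame = base frame: x ahead of the robot, y to its left, z up, the work surface at z = 0. Lengths are in mm, angles in rad, forces in N, time in s.
With the tool pointing down it reaches from about 375 to 825 mm from the base axis. Payload 5.5 kg.
Tool frame: the origin (TCP) lies midway between the tips of the shut fingers; the grasp point (between the pads) lies 19 mm behind it; z points along the fingers, y is the line along which they close (so a half turn about z gives the same grasp; the last joint's range is limited). The gripper opens to 85 mm and grips with 20 to 120 N. Pads are 22 mm wide; open, the fingers measure 114 mm over their backs; the gripper's body (76 mm by 85 mm) begins 54 mm behind the grasp point. The pads swing forward as they close: fully open they stand 13 mm farther back than shut.
Start: joints at [1.13, 0.314, -0.047, 1.21, 0, 1.571], TCP at [255.994, 542.643, 231.299] pointing down, gripper open.
Joint ranges: [-2.67, 2.67], [-0.69, 1.73], [-1.03, 1.25], [-2.08, 2.16], [-1.42, 1.45], [-3.14, 3.14]. Speed limits (rad/s): [2.39, 2.39, 3.01, 3.14, 3.14, 3.14].

## Interface

Orientations are given as a unit quaternion [w, x, y, z].
In Python, from workcell import ctrl gives the robot as it stands. The module is installed in compiled form; this text tells all that it offers.
- The arm moves only by the shell command python3 -m creep 'ROWS' [FORCE]. ROWS is JSON, one flat list of numbers, 5 for each row, row after row: the finger opening in m, from 0 to 0.0854, then the shift along the tool's x, y, z in m, then the turn about the tool's z in rad. A call has 1 to 12 rows; each row shifts and turns the commanded pose from where the row before left it, along the tool's axes as they then stand; what a row does not reach is not made up. A row lasts 1/12 s, in which the tool goes at most 41.7 mm and 7.16 degrees, less where a joint would pass 70% of its speed; a pose out of reach is approached as far as the arm can. A call is refused whole if a number of a shift passes 0.0417 or a number of a turn 0.125, either way. A call with a gripper value outside its range is refused whole. The fingers move at their own pace and stop on an object; FORCE is the grip in N (left out, the last holds). Time passes only in rows, so rows that do not move let the fingers close. It gives the time, the measured TCP pose, the force, the opening and the grip force at its end, in the units of the state.
- ctrl.get_obs(): the state, without advancing time (a new reading comes with each control period).
- ctrl.camera(name): name is "scene" or "side" or "wrist"; returns the picture (480x640x3 uint8, red, green, blue); there is no depth.
- ctrl.camera_params(name): a dict with "camera_matrix" (3x3 intrinsics, pixels), "dist" ([k1, k2, p1, p2, k3] as OpenCV has them; the pictures are not rectified), "view" (4x4, takes a point from world to camera coordinates). Camera axes: x right, y down, z forward; pixel columns grow to the right and rows downward; lengths in mm; the calibration is good to about 2 mm. A picture is of the moment at which its call begins: read the wrist's pose just before it. camera_params takes no time and is no camera call; for the wrist camera it gives the pose at the moment of the call.
- ctrl.sign_off(): hands the job in; it is judged then, once.
The state is a dict: "t": time; "q": joint angles; "joint_velocities": joint speeds; "effort": joint torques, N m; "position": TCP position; "ee_rot": TCP orientation; "ft_force": force on the tool from outside, world axes, zero at the start; "moment": the same for the moment, N m; "finger_gap": finger opening in mm; "gripper_force": force on a finger pad.
Only numpy, scipy, OpenCV 4.12 (cv2) and the standard library are available. Lean on these libraries where they do the work, as an engineer would, in place of code of your own. Each camera call takes 0.05 s, during which the arm holds its last target. There are 200 camera calls.

## Working session

There is one attempt and no reset: what is moved stays moved. The work goes in short steps, Python scripts to look and compute and a shell command to move; the robot and the scene stay as the last step left them, time stands still between calls to the robot, and variables do not carry over. Pictures are saved under pics/ and viewed, at most 10 in all, crops included, and the job is handed in when it is done.

```bash
mkdir -p pics
cat > h.py <<'E'
import numpy as np, cv2
from workcell import ctrl
def P(n):
    p=ctrl.camera_params(n); return np.array(p["camera_matrix"],float),np.array(p["dist"],float),np.array(p["view"],float)
def ray(p,uv):
    K,d,V=p; n=cv2.undistortPoints(np.array([[uv]],float),K,d)[0,0]
    R=V[:3,:3]; return -R.T@V[:3,3], R.T@np.array([n[0],n[1],1])
def plane(p,uv,z):
    o,r=ray(p,uv); return o+r*(z-o[2])/r[2]
def proj(p,X):
    K,d,V=p; return cv2.projectPoints(np.array(X,float).reshape(-1,3),cv2.Rodrigues(V[:3,:3])[0],V[:3,3],K,d)[0][:,0]
def snap(n,f):
    p=P(n); im=ctrl.camera(n); cv2.imwrite(f"pics/{f}.png",im[:,:,::-1]); return p,im
E
python3 - <<'E'
from h import *
import pickle
for n in("scene","side","wrist"):
    p,im=snap(n,n+"0"); print(n,p[0].round(0).tolist(),p[1],(-p[2][:3,:3].T@p[2][:3,3]).round(0))
    pickle.dump(p,open(f"{n}0.pkl","wb"))
print(ctrl.get_obs())
E
```

```text
scene [[531.0, 0.0, 320.0], [0.0, 531.0, 241.0], [0.0, 0.0, 1.0]] [0.00216865 0.         0.         0.         0.        ] [ -50. -310.  771.]
side [[485.0, 0.0, 317.0], [0.0, 485.0, 238.0], [0.0, 0.0, 1.0]] [0.03264658 0.         0.         0.         0.        ] [603. 985. 487.]
wrist [[422.0, 0.0, 325.0], [0.0, 422.0, 240.0], [0.0, 0.0, 1.0]] [0.03241509 0.         0.         0.         0.        ] [183. 577. 373.]
{'t': 0.15, 'q': array([ 1.12999007e+00,  3.14112675e-01, -4.78347143e-02,  1.21018573e+00,
       -5.75784808e-06,  1.57082159e+00]), 'joint_velocities': array([ 0.00137012, -0.00229072,  0.00213512, -0.0009619 ,  0.0010079 ,
        0.00086993]), 'effort': array([ 1.87414138e-03, -5.40043437e+01,  3.40059936e+01,  1.32817472e-02,
        1.80249854e-04,  8.08393054e-06]), 'position': array([255.81832221, 542.2525125 , 230.60962224]), 'ee_rot': array([-1.43308937e-04,  2.18635292e-01,  9.75806416e-01, -6.52857043e-04]), 'ft_force': array([ 0.88721905, -0.90428789,  0.03458793]), 'moment': array([-0.01254306,  0.01265094, -0.06233745]), 'gripper_force': 0.0, 'finger_gap': 85.64146429339525}
```

View pics/scene0.png

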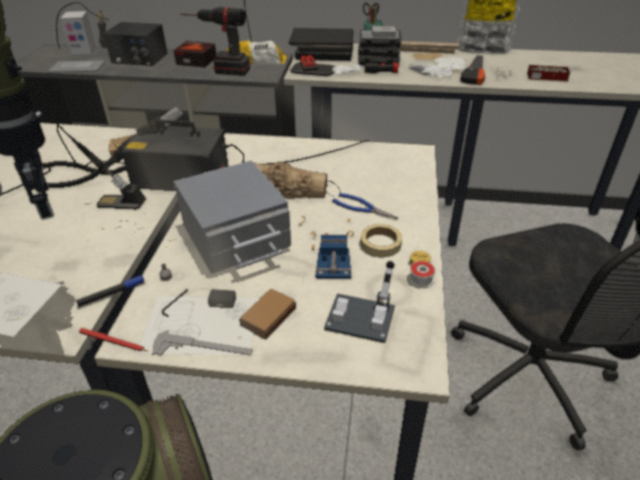

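View pics/side0.png

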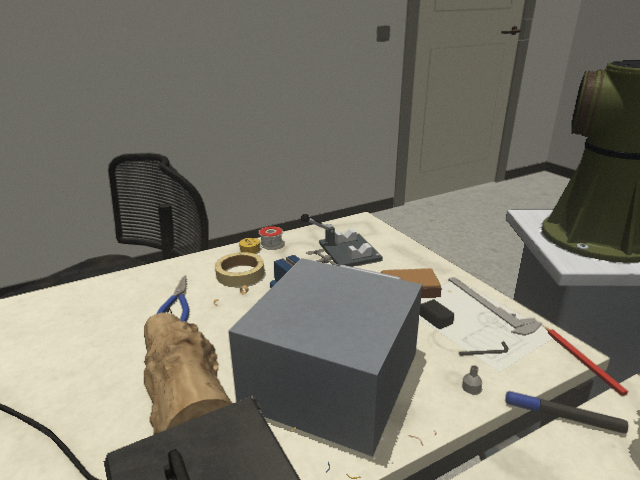

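The scene camera shows the grey cabinet (top corners about (177,181), (253,165)) with its handles facing lower right. The fixture is at (360,316) with its knob at (389,265), and the side view shows the cabinet's top and back. I'll enlarge the scene view.

Run:
```python
import cv2
im=cv2.imread("pics/scene0.png")[155:350,165:435]
cv2.imwrite("pics/c1.png",cv2.resize(im,None,fx=2.96,fy=2.96,interpolation=cv2.INTER_CUBIC))
```

```text
(no output)
```

View pics/c1.png

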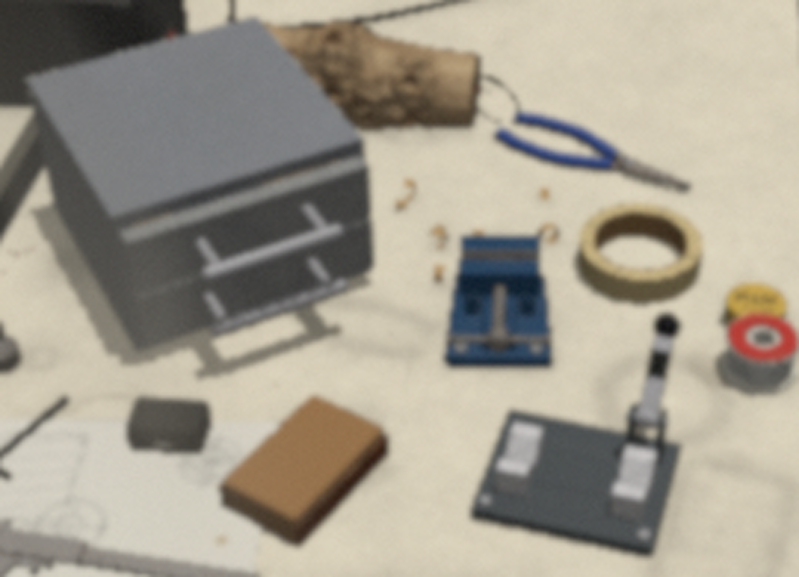

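Run:
```python
from h import *
import pickle
p=pickle.load(open("scene0.pkl","rb"))
f=lambda u,v,z:plane(p,(u/2.96+165,v/2.96+155),z)
T=[f(*c,124) for c in((28,78),(257,20),(362,140),(118,220))]
for t in T:print(t.round(1))
for i in range(4):print(np.linalg.norm(T[i]-T[(i+1)%4]).round(1),np.degrees(np.arctan2(*(T[(i+1)%4]-T[i])[1::-1])).round(1))
print("handle",f(210,270,91),f(340,230,91))
B=[f(*c,10) for c in((513,412),(679,447),(652,546),(473,512))]
for t in B:print(t.round(1))
for i in range(4):print(np.linalg.norm(B[i]-B[(i+1)%4]).round(1),np.degrees(np.arctan2(*(B[(i+1)%4]-B[i])[1::-1])).round(1))
print("V",f(522,440,30),f(637,467,30))
for z in(80,90,100):print("knob",z,f(666,325,z))
print("sand",[f(u,v,27).round() for u,v in((315,398),(386,440),(297,528),(222,487))])
print("usb",[f(u,v,26).round() for u,v in((135,400),(208,405),(205,440),(130,432))])
print("tape",f(640,238,24),"vise",f(500,240,40),f(450,360,0),f(550,360,0))
```

```text
[547.5 578.  124. ]
[715.5 497.8 124. ]
[638.4 320.7 124. ]
[467.5 390.8 124. ]
186.2 -25.5
193.2 -113.5
184.7 157.7
203.6 66.9
handle [493.59852797 334.83496186  91.        ] [580.32482654 293.34430107  91.        ]
[574.8 137.6  10. ]
[615.3  30.   10. ]
[532.   -1.6  10. ]
[486.5 104.4  10. ]
114.9 -69.4
89.0 -159.2
115.3 113.3
94.4 20.6
V [541.13890707 105.80451544  30.        ] [566.38073955  33.09865503  30.        ]
knob 80 [644.01465361  64.13353306  80.        ]
knob 90 [633.97670716  58.71283817  90.        ]
knob 100 [623.9387607   53.29214327 100.        ]
sand [array([491., 242.,  27.]), array([489., 178.,  27.]), array([398., 174.,  27.]), array([394., 235.,  27.])]
usb [array([416., 339.,  26.]), array([442., 296.,  26.]), array([418., 274.,  26.]), array([393., 319.,  26.])]
tape [773.36151988 163.48473483  24.        ] vise [690.68284541 235.23835454  40.        ] [5.98208334e+02 2.10855935e+02 1.13686838e-13] [641.72588089 153.61766056   0.        ]
```

```bash
cat >> h.py <<'E'
def delta(x,y,z,yaw=None):
    """shift in tool axes, m, from the measured pose to world mm; yaw = world angle (deg) wanted for tool y"""
    from scipy.spatial.transform import Rotation as Ro
    o=ctrl.get_obs(); w,a,b,c=o["ee_rot"]; R=Ro.from_quat([a,b,c,w]).as_matrix()
    d=R.T@(np.array([x,y,z])-o["position"])/1000
    ya=np.degrees(np.arctan2(R[1,1],R[0,1]))
    print("t",round(o["t"],2),"pos",o["position"].round(1),"yaw",ya.round(2),"tilt",R[:2,2].round(4),"delta",d.round(4),"turn",None if yaw is None else np.radians((ya-yaw+90)%180-90).round(4),"F",o["ft_force"].round(1),"gap",o["finger_gap"].round(1),"q",o["q"].round(2))
E
python3 -m creep '[0.05,-0.0293,-0.0072,0,-0.0026,0.05,-0.0293,-0.0072,0,-0.0026,0.05,-0.0293,-0.0072,0,-0.0026,0.05,-0.0293,-0.0072,0,-0.0026,0.05,-0.0293,-0.0072,0,-0.0026,0.05,-0.0293,-0.0072,0,-0.0026,0.05,-0.0293,-0.0072,0,-0.0026,0.05,-0.0293,-0.0072,0,-0.0026,0.05,-0.0293,-0.0072,0,-0.0026,0.05,-0.0293,-0.0072,0,-0.0026,0.05,-0.0293,-0.0072,0,-0.0026,0.05,-0.0293,-0.0072,0,-0.0026]' 25
python3 -m creep '[0.04,0,0,0,0,0.04,0,0,0,0,0.03,0,0,0,0]'
python3 - <<'E'
from h import *
import pickle
p,im=snap("wrist","w1"); pickle.dump(p,open("w1.pkl","wb")); delta(537,314,231,66.5)
print(proj(p,[[537,314,91],[493.6,334.8,91],[580,293,91]]), p[2].round(2))
E
```

```text
t: 1.15
position: [541.2, 317.3, 231.0]
ee_rot: [-0.0, 0.203, 0.979, -0.0]
ft_force: [1.2, 1.4, -0.6]
finger_gap: 50.2
gripper_force: 0.0
t: 1.4
position: [539.8, 318.6, 230.9]
ee_rot: [-0.001, 0.204, 0.979, -0.0]
ft_force: [-0.3, -0.1, -0.3]
finger_gap: 30.1
gripper_force: 0.0Traceback (most recent call last):
  File "<stdin>", line 3, in <module>
  File "h.py", line 20, in delta
    print("t",round(o["t"],2),"pos",o["position"].round(1),"yaw",ya.round(2),"tilt",R[:2,2].round(4),"delta",d.round(4),"turn",None if yaw is None else np.radians((ya-yaw+90)%180-90).round(4),"F",o["ft_force"].round(1),"gap",o["finger_gap"].round(1),"q",o["q"].round(2))
                                                                                                                                                                                                                                 ^^^^^^^^^^^^^^^^^^^^^
AttributeError: 'float' object has no attribute 'round'
```

View pics/w1.png

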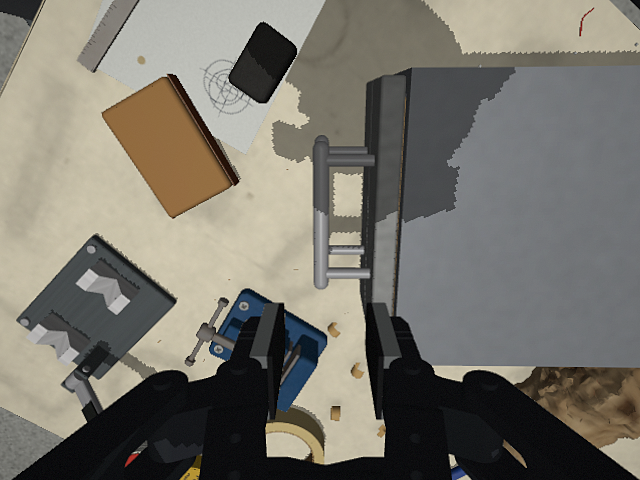

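Wrist view: the upper handle runs (321,140)–(321,285). The fixture base has corners (95,235), (176,300), (17,320), with V-blocks at (104,289) and (52,343). The sanding block is at (170,145) and the adapter at (263,62).

```bash
sed -i 's/np.radians((ya-yaw+90)%180-90).round(4)/round(float(np.radians((ya-yaw+90)%180-90)),4)/; s/o\["finger_gap"\].round(1)/round(float(o["finger_gap"]),1)/' h.py
python3 - <<'E'
from h import *
import pickle
p=P("wrist"); pickle.dump(p,open("w1.pkl","wb")); delta(537,314,231,66.5)
a,b=plane(p,(321,138),91),plane(p,(321,287),91)
print("handle",a,b,np.linalg.norm(a-b),(a+b)/2,np.degrees(np.arctan2(*(a-b)[1::-1])))
a,b=plane(p,(411,68),124),plane(p,(397,367),124);print("top edge",a,b,np.linalg.norm(a-b),np.degrees(np.arctan2(*(a-b)[1::-1])))
B=[plane(p,c,10) for c in((95,235),(176,300),(17,322))]
print(B,np.linalg.norm(B[1]-B[0]),np.linalg.norm(B[2]-B[0]),np.degrees(np.arctan2(*(B[1]-B[0])[1::-1])),np.degrees(np.arctan2(*(B[2]-B[0])[1::-1])))
im=cv2.imread("pics/w1.png")
c=im[215:425,0:215]; cv2.imwrite("pics/c2.png",cv2.resize(c,None,fx=2.85,fy=2.85,interpolation=cv2.INTER_CUBIC))
E
```

```text
t 1.45 pos [539.5 319.  231. ] yaw 66.57 tilt [-0.001  0.   ] delta [ 0.0003 -0.0056  0.    ] turn 0.0012 F [-0.2 -0.6  0.3] gap 30.0 q [0.53 0.37 0.02 1.23 0.   0.94]
handle [486.63417133 339.20070805  91.        ] [584.1178513  296.64222327  91.        ] 106.3686630864051 [535.37601131 317.92146566  91.        ] 156.41534497408182
top edge [469.82585764 400.4916707  124.        ] [646.29615052 327.00984048 124.        ] 191.15790238029922 157.3932655774108
[array([490.41730324, 115.66716512,  10.        ]), array([575.53953938, 149.46615144,  10.        ]), array([535.62311059,   0.94269392,  10.        ])] 91.58693445061877 123.30964808229908 21.656251481941243 -68.49367244693909
```

View pics/c2.png

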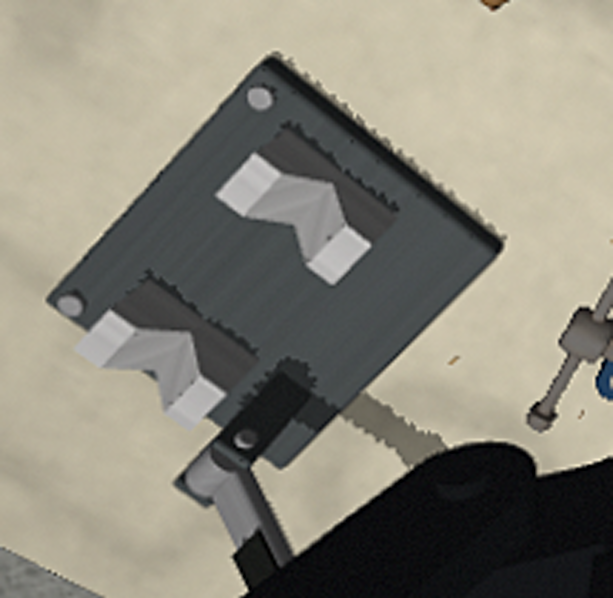

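V-block tops are at crop centres (293,218) and (149,367). The handle and cabinet edge agree to within about 1 mm, so I'll grip the handle and pull.

```bash
python3 - <<'E'
from h import *
import pickle
p=pickle.load(open("w1.pkl","rb"))
g=lambda c:plane(p,(c[0]/2.85,c[1]/2.85+215),30)
a=[g(c) for c in((252,153),(217,193),(371,243),(333,285))];b=[g(c) for c in((108,310),(77,347),(224,383),(188,428))]
A=np.mean(a,0);B=np.mean(b,0);print(A,B,np.linalg.norm(A-B),"mid",(A+B)/2,"yaw y",np.degrees(np.arctan2(*(A-B)[1::-1])))
for q in(a,b):print([np.linalg.norm(q[i]-q[j]).round(1) for i,j in((0,1),(2,3),(0,2),(1,3))])
delta(537,318,75,66.9)
E
python3 -m creep '[0.026,0,-0.001,0.026,-0.003,0.026,0,0,0.026,-0.003,0.026,0,0,0.026,0,0.026,0,0,0.026,0,0.026,0,0,0.026,0,0.026,0,0,0.026,0,0.026,0,0,0,0]'
python3 -c "
from h import *
delta(537,318,75,66.9)"
```

```text
[536.96978549 105.95679516  30.        ] [563.51802401  35.69860662  30.        ] 75.10673755159247 mid [550.24390475  70.82770089  30.        ] yaw y 110.6999153471862
[np.float64(18.5), np.float64(20.2), np.float64(43.8), np.float64(44.0)]
[np.float64(18.1), np.float64(22.2), np.float64(41.3), np.float64(42.2)]
t 1.45 pos [539.5 319.  231. ] yaw 66.57 tilt [-0.001  0.   ] delta [ 0.0018 -0.0018  0.156 ] turn -0.0058 F [-0.2 -0.6  0.3] gap 30.0 q [0.53 0.37 0.02 1.23 0.   0.94]
t: 2.03
position: [536.5, 317.3, 71.1]
ee_rot: [-0.002, 0.199, 0.98, -0.002]
ft_force: [-1.0, -0.2, 0.0]
finger_gap: 26.0
gripper_force: 0.0
t 2.03 pos [536.5 317.3  71.1] yaw 66.99 tilt [-0.0051 -0.003 ] delta [-0.0001  0.0008 -0.0039] turn 0.0015 F [-1.  -0.2  0. ] gap 26.0 q [ 0.53  0.46 -0.21  0.91  0.    0.94]
```

```bash
python3 -m creep '[0,0,0,0,0,0,0,0,0,0,0,0,0,0,0,0,0,0,0,0]' 40
python3 -m creep '[0,0,-0.0115,0,0,0,0,-0.0115,0,0,0,0,-0.0115,0,0,0,0,-0.0115,0,0,0,0,-0.0115,0,0,0,0,-0.0115,0,0,0,0,-0.0115,0,0,0,0,-0.0115,0,0,0,0,-0.0115,0,0,0,0,-0.0115,0,0,0,0,-0.0115,0,0,0,0,-0.0115,0,0]'
python3 -m creep '[0.026,0,0,0,0,0.026,0,0,0,0,0.026,0,0,0,0]'
```

```text
t: 2.37
position: [537.5, 316.2, 75.1]
ee_rot: [-0.002, 0.2, 0.98, -0.002]
ft_force: [-2.7, -3.4, -7.7]
finger_gap: 9.5
gripper_force: 39.2
t: 3.37
position: [482.3, 190.1, 75.1]
ee_rot: [-0.002, 0.2, 0.98, 0.0]
ft_force: [-6.3, 3.2, -8.5]
finger_gap: 9.4
gripper_force: 40.1
t: 3.62
position: [487.5, 190.7, 77.2]
ee_rot: [0.002, 0.201, 0.98, 0.001]
ft_force: [-0.2, -0.6, -0.9]
finger_gap: 26.2
gripper_force: 0.2
```

```bash
python3 -m creep '[0.04,0,0,-0.035,0,0.04,0,0,-0.035,0,0.04,0,0,-0.035,0,0.04,0,0.03,-0.035,0,0.04,-0.01,0.04,-0.03,0,0.04,-0.02,0.04,0,0,0.04,-0.02,0.02,0,0,0.04,0,0,0,0,0.04,0,0,0,0]'
python3 - <<'E'
from h import *
import pickle
p,im=snap("wrist","w2"); pickle.dump(p,open("w2.pkl","wb")); delta(550.2,70.8,231,111)
E
```

```text
t: 4.37
position: [576.2, 280.9, 236.6]
ee_rot: [0.001, 0.2, 0.98, 0.0]
ft_force: [-1.2, -0.4, 0.8]
finger_gap: 40.3
gripper_force: 0.0
t 4.42 pos [575.1 280.1 236.6] yaw 66.89 tilt [ 0.0005 -0.0001] delta [-0.0593 -0.2023  0.0057] turn -0.7699 F [-0.3 -0.3 -0.2] gap 40.3 q [ 0.45  0.39  0.07  1.25 -0.    0.86]
```

View pics/w2.png

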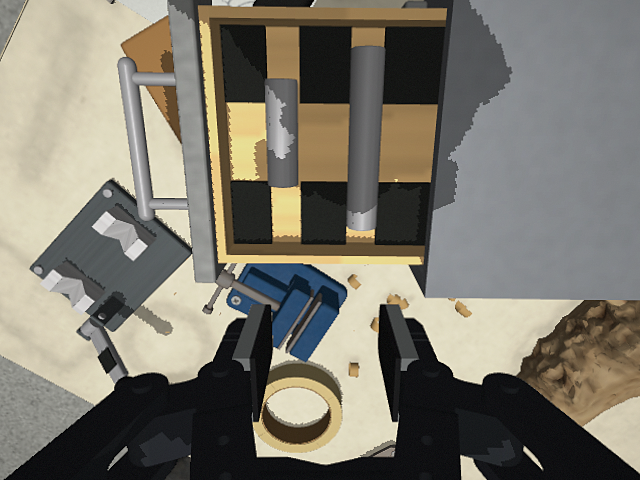

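The tray is open. The long shaft is in the rear groove, with ends at (367,46) and (362,229), and the short shaft is at (282,133).

Run:
```python
from h import *
import pickle
p=pickle.load(open("w2.pkl","rb"))
a,b=plane(p,(367.5,46),83),plane(p,(362,230),83)
m=(a+b)/2;print("long",a,b,m,np.linalg.norm(a-b),np.degrees(np.arctan2(*(a-b)[1::-1])))
s=(plane(p,(282,79),83)+plane(p,(282,187),83))/2;print("short",s,np.linalg.norm((m-s)[:2]))
L,R=plane(p,(433,200),124),None
print("top edge",L, "dist shaft->top along x_c",(L-m)[:2]@[.394,.919])
delta(m[0],m[1],66,66.7)
im=cv2.imread("pics/w2.png")
g=lambda pts:np.mean([plane(p,c,30) for c in pts],0)
cv2.imwrite("pics/c3.png",cv2.resize(im[170:390,20:230],None,fx=2.7,fy=2.7,interpolation=cv2.INTER_CUBIC))
```

```text
long [483.89113281 349.98196002  83.        ] [596.77209719 301.96963765  83.        ] [540.331615   325.97579884  83.        ] 122.66741710869303 156.95821052963888
short [512.5052666  276.49967427  83.        ] 56.764360006793964
top edge [582.80961544 350.73138348 124.        ] dist shaft->top along x_c 39.48671445773643
t 4.42 pos [575.1 280.1 236.6] yaw 66.89 tilt [ 0.0005 -0.0001] delta [0.0501 0.0285 0.1706] turn 0.0033 F [-0.3 -0.3 -0.2] gap 40.3 q [ 0.45  0.39  0.07  1.25 -0.    0.86]
```

View pics/c3.png

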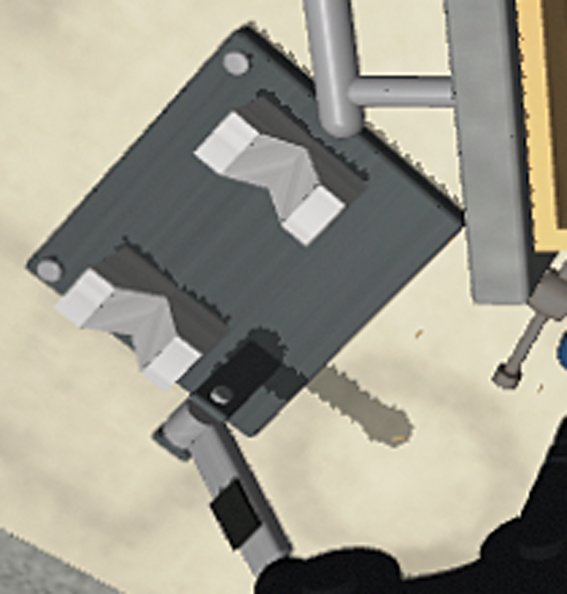

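V-block corners are visible again: block 1 around (269,179) and block 2 around (128,327) in the crop. I'll use these as a second fix.

```bash
python3 - <<'E'
from h import *
import pickle
p=pickle.load(open("w2.pkl","rb"))
g=lambda pts:np.mean([plane(p,(c[0]/2.7+20,c[1]/2.7+170),30) for c in pts],0)
A=g([(231,110),(194,153),(346,207),(304,246)]);B=g([(90,267),(56,304),(202,347),(164,390)])
print(A,B,np.linalg.norm(A-B),(A+B)/2,np.degrees(np.arctan2(*(A-B)[1::-1])))
E
python3 -m creep '[0.036,0.0125,0.007,0,0,0.036,0.0125,0.007,0,0.003,0.036,0.0125,0.007,0,0,0.036,0.0125,0.0075,0,0,0.034,0,0,0.035,0,0.034,0,0,0.035,0,0.034,0,0,0.03,0,0.034,0,0,0,0,0.034,0,0,0,0,0.034,0,0,0,0]'
python3 -c "
from h import *
delta(540.3,326,76,66.9)"
```

```text
[537.28104795 105.32563211  30.        ] [563.73500906  35.54775815  30.        ] 74.62414992238575 [550.50802851  70.43669513  30.        ] 110.7625572864821
t: 5.25
position: [540.5, 326.7, 138.5]
ee_rot: [0.001, 0.202, 0.979, 0.001]
ft_force: [0.5, -0.1, 1.1]
finger_gap: 34.2
gripper_force: 0.0
t 5.25 pos [540.5 326.7 138.5] yaw 66.73 tilt [0.0018 0.0011] delta [-0.     -0.0008  0.0625] turn -0.003 F [ 0.5 -0.1  1.1] gap 34.2 q [ 0.54  0.42 -0.11  1.04  0.    0.95]
```

```bash
python3 -m creep '[0.034,0,-0.0005,0.02,0,0.034,0,0,0.02,0,0.034,0,0,0.012,0,0.034,0,0,0.01,0,0.034,0,0,0,0,0.034,0,0,0,0]'
python3 -c "
from h import *
delta(540.3,326,76,66.9)"
python3 -m creep '[0.015,0,0,0,0,0.01,0,0,0,0,0.01,0,0,0,0,0.01,0,0,0,0,0.01,0,0,0,0]' 60
```

```text
t: 5.75
position: [541.2, 326.5, 79.9]
ee_rot: [0.002, 0.202, 0.979, 0.002]
ft_force: [-9.5, -7.4, 23.6]
finger_gap: 34.0
gripper_force: 12.5
t 5.75 pos [541.2 326.5  79.9] yaw 66.72 tilt [0.0038 0.0033] delta [ 0.0006 -0.0009  0.0039] turn -0.0031 F [-9.5 -7.4 23.6] gap 34.0 q [ 0.54  0.46 -0.19  0.92  0.    0.95]
t: 6.17
position: [542.5, 327.6, 79.1]
ee_rot: [0.002, 0.202, 0.979, 0.003]
ft_force: [-2.9, -0.4, 14.1]
finger_gap: 19.9
gripper_force: 58.3
```

```bash
python3 -m creep '[0.01,0,0,-0.004,0,0.01,0,0,-0.01,0,0.01,0,0,-0.02,0,0.01,0,0,-0.03,0,0.01,0,0,-0.03,0,0.01,0,0,-0.03,0,0.01,0,0,0,0,0.01,0,0,0,0]'
python3 - <<'E'
from h import *
import pickle
p,im=snap("wrist","w3"); pickle.dump(p,open("w3.pkl","wb")); delta(550.4,70.6,200,20.8)
E
```

```text
t: 6.83
position: [541.1, 326.1, 200.8]
ee_rot: [0.002, 0.202, 0.979, 0.001]
ft_force: [-0.1, 0.1, -4.7]
finger_gap: 19.2
gripper_force: 59.2
t 6.88 pos [539.9 325.4 198.6] yaw 66.7 tilt [0.0004 0.0002] delta [-0.1104 -0.2299 -0.0014] turn 0.8011 F [-0.9 -0.6 -4.3] gap 19.5 q [ 0.54  0.38 -0.02  1.16 -0.    0.95]
```

View pics/w3.png

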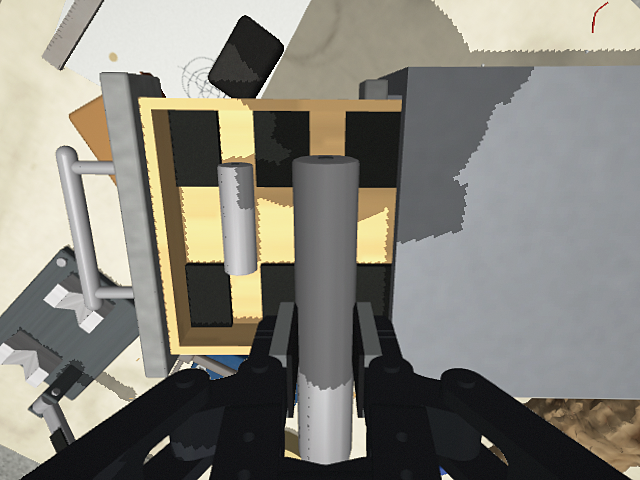

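Run:
```python
from h import *
import pickle
p=pickle.load(open("w3.pkl","rb")); o=ctrl.get_obs(); print(o["position"])
tx=np.array([np.cos(np.radians(156.7)),np.sin(np.radians(156.7))])
for h in(196,200,204,208):
    # top end: face rim's upper-surface; use silhouette widths at both ends
    a,b=plane(p,(326,160),h),plane(p,(326,463),h)
    w1=np.linalg.norm(plane(p,(293.5,170),h)-plane(p,(359,170),h)); w2=np.linalg.norm(plane(p,(299,450),h)-plane(p,(353,450),h))
    m=(a+b)/2; print(h,np.linalg.norm(a-b).round(1),w1.round(1),w2.round(1),"mid off tool x",((m-o["position"])[:2]@tx).round(1),((a-o["position"])[:2]@tx).round(1),((b-o["position"])[:2]@tx).round(1))
```

```text
[539.90368179 325.40993995 198.63762832]
196 133.0 22.8 23.6 mid off tool x -6.9 59.7 -73.4
200 129.4 22.2 22.9 mid off tool x -4.5 60.2 -69.2
204 125.8 21.5 22.3 mid off tool x -2.1 60.8 -65.0
208 122.2 20.9 21.7 mid off tool x 0.2 61.3 -60.8
```

```bash
python3 -m creep '[0.01,-0.007,-0.015,0,0,0.01,-0.0145,-0.03,0,0,0.01,-0.0145,-0.03,0,0,0.01,-0.0145,-0.03,0,0,0.01,-0.0145,-0.03,0,0,0.01,-0.0145,-0.03,0,0,0.01,-0.0145,-0.03,0,0,0.01,-0.0109,-0.022,0,0,0.01,-0.0055,-0.0129,0,0,0.01,0,0,0,0.1,0.01,0,0,0,0.12,0.01,0,0,0,0.12]'
python3 -m creep '[0.01,0,0,0,0.12,0.01,0,0,0,0.12,0.01,0,0,0,0.12,0.01,0,0,0,0.1,0.01,0,0,0,0,0.01,0,0,0,0]'
python3 -c "
from h import *
delta(550.4,70.6,110,20.75)"
```

```text
t: 7.88
position: [549.0, 70.0, 196.7]
ee_rot: [-0.001, 0.368, 0.93, -0.001]
ft_force: [-0.5, 0.6, -3.6]
finger_gap: 19.3
gripper_force: 59.4
t: 8.38
position: [549.3, 70.6, 197.2]
ee_rot: [-0.001, 0.566, 0.824, -0.001]
ft_force: [-1.0, -0.9, -3.5]
finger_gap: 19.6
gripper_force: 59.4
t 8.38 pos [549.3  70.6 197.2] yaw 21.04 tilt [-0.0025 -0.0002] delta [-0.0005  0.0012  0.0872] turn 0.0051 F [-1.  -0.9 -3.5] gap 19.6 q [ 0.13  0.25 -0.22  1.11  0.    1.33]
```

```bash
python3 -m creep '[0.01,0,0.0012,0.02,0.005,0.01,-0.0005,0,0.03,0,0.01,0,0,0.03,0,0.01,0,0,0.03,0,0.01,0,0,0.025,0,0.01,0,0,0.01,0,0.01,0,0,0,0,0.01,0,0,0,0]'
python3 -c "
from h import *
delta(550.4,70.6,30,20.75)"
```

```text
t: 9.05
position: [551.5, 70.6, 53.6]
ee_rot: [-0.0, 0.569, 0.822, -0.0]
ft_force: [-0.1, -1.3, -4.2]
finger_gap: 19.4
gripper_force: 59.4
t 9.05 pos [551.5  70.6  53.6] yaw 20.65 tilt [-0.0008 -0.    ] delta [ 0.0004 -0.001   0.0236] turn -0.0018 F [-0.1 -1.3 -4.2] gap 19.4 q [ 0.13  0.37 -0.4   0.8   0.    1.34]
```

```bash
python3 -m creep '[0.01,0,-0.001,0.004,0,0.01,0,0,0.004,0,0.01,0,0,0.004,0,0.01,0,0,0.003,0,0.01,0,0,0.002,0,0.01,0,0,0.001,0,0.01,0,0,0,0]'
python3 -m creep '[0.01,0,0,0.002,0,0.01,0,0,0.001,0,0.01,0,0,0,0]'
```

```text
t: 9.63
position: [550.5, 70.2, 35.3]
ee_rot: [-0.0, 0.569, 0.822, -0.0]
ft_force: [-0.2, 0.6, -4.8]
finger_gap: 19.3
gripper_force: 59.4
t: 9.88
position: [550.5, 70.2, 32.2]
ee_rot: [-0.0, 0.569, 0.822, -0.0]
ft_force: [-0.2, 0.2, -3.4]
finger_gap: 19.5
gripper_force: 59.4
```

```bash
python3 -m creep '[0.01,0,0,0.001,0,0.01,0,0,0.001,0,0.01,0,0,0,0]'
python3 -m creep '[0.01,0,0,0.001,0,0.01,0,0,0.001,0,0.01,0,0,0,0]'
python3 -m creep '[0.01,0,0,0.001,0,0.01,0,0,0,0]'
```

```text
t: 10.13
position: [550.6, 70.1, 30.6]
ee_rot: [0.0, 0.569, 0.822, -0.0]
ft_force: [-1.6, -0.9, -1.5]
finger_gap: 20.0
gripper_force: 60.0
t: 10.38
position: [550.6, 70.1, 30.3]
ee_rot: [0.0, 0.569, 0.822, 0.0]
ft_force: [-7.3, -2.0, 15.8]
finger_gap: 19.4
gripper_force: 61.8
t: 10.55
position: [550.6, 70.1, 30.2]
ee_rot: [0.0, 0.569, 0.822, 0.0]
ft_force: [-10.8, -2.8, 24.8]
finger_gap: 19.5
gripper_force: 62.7
```

```bash
python3 -m creep '[0.01,0,0,-0.002,0,0.01,0,0,-0.0005,0,0.022,0,0,0,0,0.028,0,0,0,0,0.034,0,0,0,0,0.034,0,0,0,0]' 20
python3 -m creep '[0.034,0,0,-0.005,0,0.034,0,0,-0.01,0,0.034,0,0,-0.025,0,0.034,0,0,-0.03,0,0.034,0,0,-0.03,0,0.034,0,0,-0.03,0,0.034,0,0,-0.03,0,0.034,0,0,0,0,0.034,0,0,0,0]'
python3 - <<'E'
from h import *
import pickle
p,im=snap("wrist","w4"); pickle.dump(p,open("w4.pkl","wb")); delta(550.4,70.6,30,20.75)
E
```

```text
t: 11.05
position: [551.3, 70.4, 30.0]
ee_rot: [0.0, 0.569, 0.822, 0.0]
ft_force: [1.1, -1.1, 0.6]
finger_gap: 33.9
gripper_force: 0.0
t: 11.8
position: [552.6, 70.5, 193.0]
ee_rot: [0.002, 0.569, 0.822, 0.002]
ft_force: [-0.5, -0.9, -1.3]
finger_gap: 34.2
gripper_force: 0.0
t 11.85 pos [551.3  70.3 191.1] yaw 20.58 tilt [0.0023 0.0003] delta [ 0.0007 -0.0011  0.1611] turn -0.0029 F [-0.2  0.7  0.1] gap 34.2 q [ 0.13  0.25 -0.23  1.09  0.    1.34]
```

View pics/w4.png

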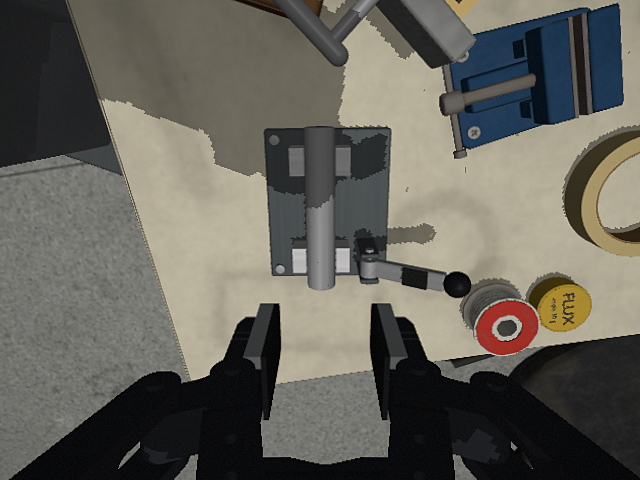

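The shaft lies in both Vs, with ends at (319,127) and (320,288). The knob is at (457,284) and the arm is still thrown back. Next I'll measure the seat and the knob.

Run:
```python
from h import *
import pickle
p=pickle.load(open("w4.pkl","rb"))
def fr(f):
    c,s=np.cos(np.radians(f)),np.sin(np.radians(f)); return np.array([[c,s],[-s,c]])
F=fr(20.75);O=np.array([550.4,70.6])
for n,c,z in(("end",(319,128),33.6),("end",(320,287),33.6),("base",(265,129),10),("base",(390,128),10),("base",(270,276),10)):print(n,(F@(plane(p,c,z)[:2]-O)).round(1))
o,r=ray(p,(457,284)); of=F@(o[:2]-O); rf=F@r[:2]
k=(-38-of[1])/rf[1]; x=of[0]+k*rf[0]; z=o[2]+k*r[2]
print("knob f",x,z,"len",np.hypot(x-36,z-44.5),"theta",np.arctan2(z-44.5,36-x))
# length-64 solution ignoring y
for th in np.arange(2.2,2.7,.05):
    X=np.array([36-64*np.cos(th),-38]);w=O+F.T@X;print(th.round(2),proj(p,[*w,44.5+64*np.sin(th)]).round(1))
```

```text
end [-0.5 60.8]
end [ -0.6 -59.6]
base [-40.9  58.7]
base [52.3 59.1]
base [-42.5 -60.3]
knob f 91.51847383037936 76.40691367208831 len 64.03399157113833 theta 2.619977811821398
2.2 [[438.  297.3]]
2.25 [[441.2 295.9]]
2.3 [[444.2 294.4]]
2.35 [[446.9 292.9]]
2.4 [[449.4 291.4]]
2.45 [[451.6 289.7]]
2.5 [[453.5 288.1]]
2.55 [[455.1 286.4]]
2.6 [[456.5 284.7]]
2.65 [[457.6 282.9]]
```

```bash
python3 -m creep '[0.034,0,0,0,-0.11,0.034,0,0,0,-0.122,0.034,0,0,0,-0.122,0.034,0,0,0,-0.122,0.034,0,0,0,-0.122,0.034,0,0,0,-0.122,0.034,0,0,0,-0.122,0.034,0,0,0,-0.122,0.034,0,0,0,-0.122,0.034,0,0,0,-0.122,0.034,0,0,0,-0.122,0.034,0,0,0,-0.122]'
python3 -m creep '[0.034,0,0,0,-0.122,0.034,0,0,0,-0.02,0.034,0,0,0,0,0.034,0,0,0,0]'
python3 - <<'E'
from h import *
c,s=np.cos(np.radians(20.75)),np.sin(np.radians(20.75))
delta(550.4+c*91-s*-38,70.6+s*91+c*-38,70,110.75)
E
```

```text
t: 12.85
position: [549.5, 70.1, 188.3]
ee_rot: [-0.002, -0.123, 0.992, 0.0]
ft_force: [-0.3, 0.5, 0.9]
finger_gap: 33.9
gripper_force: 0.0
t: 13.18
position: [550.1, 70.1, 189.1]
ee_rot: [-0.001, -0.189, 0.982, 0.0]
ft_force: [-0.9, 0.6, 0.1]
finger_gap: 34.0
gripper_force: 0.0
t 13.18 pos [550.1  70.1 189.1] yaw 111.75 tilt [-0.0016 -0.0002] delta [-0.091  -0.0393  0.119 ] turn 0.0174 F [-0.9  0.6  0.1] gap 34.0 q [ 0.13  0.25 -0.23  1.09 -0.   -0.25]
```

```bash
python3 -m creep '[0.034,-0.018,-0.0079,0,0,0.034,-0.027,-0.0118,0,0,0.034,-0.027,-0.0118,0,0,0.034,-0.019,-0.0078,0,0.017,0.034,0,0,0,0,0.034,0,0,0.03,0,0.034,0,0,0.035,0,0.034,0,0,0.02,0,0.034,0,0,0,0,0.034,0,0,0,0]'
python3 - <<'E'
from h import *
c,s=np.cos(np.radians(20.75)),np.sin(np.radians(20.75))
delta(550.4+c*91-s*-38,70.6+s*91+c*-38,70,110.75)
E
```

```text
t: 14.02
position: [648.1, 67.6, 103.9]
ee_rot: [-0.002, -0.181, 0.983, 0.0]
ft_force: [0.2, -0.3, 0.9]
finger_gap: 33.6
gripper_force: 0.0
t 14.02 pos [648.1  67.6 103.9] yaw 110.88 tilt [-0.0034 -0.0003] delta [-0.0008 -0.0006  0.0339] turn 0.0023 F [ 0.2 -0.3  0.9] gap 33.6 q [ 0.1   0.48 -0.09  1.    0.   -0.26]
```

```bash
python3 -m creep '[0.034,-0.0008,-0.0006,0.016,0,0.034,0,0,0.016,0,0.034,0,0,0,0,0.01,0,0,0,0,0.01,0,0,0,0,0.01,0,0,0,0]' 20
python3 - <<'E'
from h import *
delta(648,68,70,110.75)
t=np.linspace(2.6,0.1,21); x=36-64*np.cos(t); z=44.5+64*np.sin(t)
print(np.c_[t[1:],-np.diff(x)/1000,-np.diff(z)/1000].round(4))
E
```

```text
t: 14.52
position: [651.3, 68.2, 74.7]
ee_rot: [0.001, -0.182, 0.983, 0.001]
ft_force: [-1.5, 2.1, 1.6]
finger_gap: 15.7
gripper_force: 19.5
t 14.52 pos [651.3  68.2  74.7] yaw 110.95 tilt [0.0015 0.0015] delta [0.0031 0.001  0.0047] turn 0.0035 F [-1.5  2.1  1.6] gap 15.7 q [ 0.1   0.51 -0.13  0.93  0.   -0.26]
[[ 2.475e+00  4.500e-03 -6.600e-03]
 [ 2.350e+00  5.300e-03 -6.000e-03]
 [ 2.225e+00  6.000e-03 -5.300e-03]
 [ 2.100e+00  6.600e-03 -4.500e-03]
 [ 1.975e+00  7.100e-03 -3.600e-03]
 [ 1.850e+00  7.500e-03 -2.700e-03]
 [ 1.725e+00  7.800e-03 -1.700e-03]
 [ 1.600e+00  8.000e-03 -7.000e-04]
 [ 1.475e+00  8.000e-03  3.000e-04]
 [ 1.350e+00  7.900e-03  1.300e-03]
 [ 1.225e+00  7.700e-03  2.200e-03]
 [ 1.100e+00  7.300e-03  3.200e-03]
 [ 9.750e-01  6.900e-03  4.100e-03]
 [ 8.500e-01  6.300e-03  4.900e-03]
 [ 7.250e-01  5.700e-03  5.600e-03]
 [ 6.000e-01  4.900e-03  6.300e-03]
 [ 4.750e-01  4.100e-03  6.900e-03]
 [ 3.500e-01  3.200e-03  7.300e-03]
 [ 2.250e-01  2.300e-03  7.700e-03]
 [ 1.000e-01  1.300e-03  7.900e-03]]
```

```bash
python3 -m creep '[0.01,0.0045,0,-0.0066,0,0.01,0.0053,0,-0.006,0,0.01,0.006,0,-0.0053,0,0.01,0.0066,0,-0.0045,0,0.01,0.0071,0,-0.0036,0,0.01,0.0075,0,-0.0027,0,0.01,0.0078,0,-0.0017,0,0.01,0.008,0,-0.0007,0]'
python3 -m creep '[0.01,0.008,0,0.0003,0,0.01,0.0079,0,0.0013,0,0.01,0.0077,0,0.0022,0,0.01,0.0073,0,0.0032,0]'
python3 -c "
from h import *
c,s=np.cos(np.radians(20.75)),np.sin(np.radians(20.75))
x=36-64*np.cos(1.1);delta(550.4+c*x-s*-38,70.6+s*x+c*-38,44.5+64*np.sin(1.1)-5,110.75)"
```

```text
t: 15.18
position: [602.2, 49.1, 106.1]
ee_rot: [0.002, -0.182, 0.983, 0.001]
ft_force: [1.4, 5.0, 3.2]
finger_gap: 15.9
gripper_force: 19.3
t: 15.52
position: [572.8, 36.6, 98.9]
ee_rot: [0.001, -0.182, 0.983, -0.001]
ft_force: [0.6, -0.4, 0.5]
finger_gap: 9.9
gripper_force: 0.0
t 15.52 pos [572.8  36.6  98.9] yaw 110.92 tilt [ 0.0029 -0.0015] delta [0.0019 0.0017 0.0023] turn 0.0029 F [ 0.6 -0.4  0.5] gap 9.9 q [ 0.06  0.35 -0.31  0.91 -0.   -0.3 ]
```

The knob slipped out of the pads near upright. I'll lift clear, close the fingers, push it over from behind, then press it down.

```bash
python3 -m creep '[0.01,0,0,-0.02,0,0.01,0,0.001,-0.02,0,0,-0.02,0,0,0,0,-0.03,0,0,0,0,-0.026,0,0,0,0,0,0,0,0,0,0,0,0.02,0,0,0,0,0.02,0,0,0,0,0,0,0,0,0,0,0]'
python3 -m creep '[0,0.006,0,0,0,0,0.008,0,0,0,0,0.008,0,0,0,0,0.008,0,0,0,0,0.008,0,0,0,0,0.008,0,0,0,0,0.008,0,0,0,0,0.006,0,0,0,0,0.006,0,0,0,0,0,0,0,0]'
python3 - <<'E'
from h import *
o=ctrl.get_obs();c,s=np.cos(np.radians(20.75)),np.sin(np.radians(20.75));d=o["position"][:2]-[550.4,70.6]
print("f",c*d[0]+s*d[1],-s*d[0]+c*d[1])
E
```

```text
t: 16.35
position: [641.1, 64.5, 96.0]
ee_rot: [-0.002, -0.181, 0.983, -0.0]
ft_force: [-0.6, 0.3, 0.1]
finger_gap: -0.1
gripper_force: 0.0
t: 17.18
position: [580.1, 41.6, 97.0]
ee_rot: [-0.001, -0.182, 0.983, -0.0]
ft_force: [0.5, 0.1, -0.0]
finger_gap: -0.2
gripper_force: 0.0
f 17.525821143723796 -37.68630538715253
```

```bash
python3 -m creep '[0,0,0,-0.02,0,0,0.01,0,0,0,0,0.0135,0,0,0,0,0,0,0,0,0,0.0025,0,0.01,0,0,0.0025,0,0.01,0,0,0.006,0,0.0075,0,0,0.005,0,0.008,0,0,0.0035,0,0.009,0,0,0.002,0,0.009,0,0,0,0,0,0]'
python3 -m creep '[0,0,0,0.002,0,0,0,0,0.002,0,0,0,0,0,0]'
```

```text
t: 18.1
position: [538.9, 25.8, 61.7]
ee_rot: [-0.001, -0.182, 0.983, 0.0]
ft_force: [0.2, -1.0, 2.0]
finger_gap: -0.2
gripper_force: 0.6
t: 18.35
position: [539.3, 25.8, 60.5]
ee_rot: [-0.0, -0.182, 0.983, -0.0]
ft_force: [-7.2, -1.0, 15.3]
finger_gap: -0.0
gripper_force: 7.8
```

Contact comes at TCP z ≈ 60.5, where the arm should lie on the shaft (59.9 expected). Now to the drawer.

```bash
python3 -m creep '[0,0,0,-0.01,0,0,0,0,-0.03,0,0,0,0,-0.03,0,0,0,0,-0.03,0.11,0,0,0,0,0.12,0,0,0,0,0.12,0,0,0,0,0.12,0,0,0,0,0.12,0,0,0,0,0.12,0,0,0,0,0.055,0,0,0,0,0]'
python3 -c "
from h import *
delta(466.5,153.4,82,66.9)"
```

```text
t: 19.27
position: [540.0, 26.2, 159.7]
ee_rot: [0.0, 0.199, 0.98, 0.0]
ft_force: [-0.5, -0.5, 0.1]
finger_gap: 0.2
gripper_force: 0.0
t 19.27 pos [540.   26.2 159.7] yaw 67.04 tilt [0.0006 0.0003] delta [0.1174 0.0884 0.0777] turn 0.0025 F [-0.5 -0.5  0.1] gap 0.2 q [ 0.05  0.24 -0.31  1.02  0.    0.45]
```

```bash
python3 -m creep '[0,0.015,0.011,0,0,0,0.025,0.019,0,0,0,0.025,0.019,0,0,0,0.025,0.019,0,0,0,0.018,0.014,0,0,0,0.009,0.006,0,0,0,0,0,0,0,0,0,0,0.025,0,0,0,0,0.03,0,0,0,0,0.022,0,0,0,0,0,0,0,0,0,0,0]'
python3 - <<'E'
from h import *
import pickle
delta(537-20*.394,318-20*.919,82,66.9)
p,im=snap("wrist","w5");pickle.dump(p,open("w5.pkl","wb"))
E
```

```text
t: 20.27
position: [465.5, 151.5, 81.9]
ee_rot: [-0.001, 0.199, 0.98, -0.001]
ft_force: [1.1, -0.3, -0.4]
finger_gap: 0.2
gripper_force: 0.0
t 20.27 pos [465.5 151.5  81.9] yaw 67.09 tilt [-0.0024 -0.0012] delta [-0.0009  0.1612 -0.0004] turn 0.0032 F [ 1.1 -0.3 -0.4] gap 0.2 q [ 0.31  0.23 -0.53  0.82 -0.    0.71]
```

View pics/w5.png

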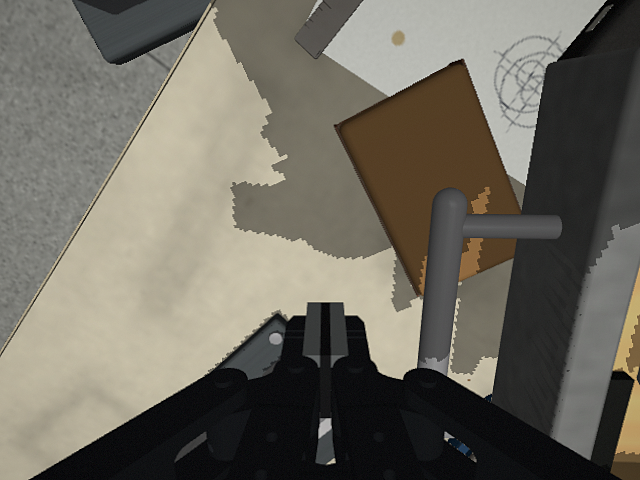

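The closed fingers stand in front of the handle, and the sanding block is undisturbed. Before shutting the drawer, I'll check numerically that the clamp is down.

Run:
```python
from h import *
p,im=snap("scene","s6"); o=cv2.imread("pics/scene0.png")[:,:,::-1]
c,s=np.cos(np.radians(20.75)),np.sin(np.radians(20.75))
for th in(0,.1,.2,.3,.5,.7,.9,1.2,1.6,2.6):
    x=36-64*np.cos(th);u,v=proj(p,[550.4+c*x+s*38,70.6+s*x-c*38,44.5+64*np.sin(th)])[0].round().astype(int)
    f=lambda m:m[v-1:v+2,u-1:u+2].mean().round()
    print(th,u,v,"before",f(o),"now",f(im))
d=np.abs(im.astype(int)-o).sum(2)>60
print("new-dark blobs:"); m=((im.max(2)<50)&(o.min(2)>75)).astype(np.uint8)
m[:230]=0;n,l,st,ce=cv2.connectedComponentsWithStats(m)
print([(st[i].tolist(),ce[i].round(1).tolist()) for i in range(1,n) if st[i][4]>8])
```

```text
0 376 318 before 180.0 now 27.0
0.1 376 316 before 168.0 now 28.0
0.2 376 313 before 167.0 now 56.0
0.3 377 310 before 173.0 now 151.0
0.5 378 304 before 82.0 now 157.0
0.7 379 297 before 77.0 now 130.0
0.9 380 290 before 168.0 now 205.0
1.2 383 280 before 135.0 now 211.0
1.6 385 269 before 177.0 now 214.0
2.6 390 264 before 29.0 now 220.0
new-dark blobs:
[([0, 230, 58, 126, 5336], [22.3, 297.0]), ([226, 230, 5, 2, 9], [227.8, 230.4]), ([265, 230, 17, 7, 73], [274.4, 232.4]), ([278, 230, 38, 68, 1405], [297.6, 257.6]), ([230, 234, 9, 11, 45], [233.8, 239.2]), ([239, 257, 4, 6, 9], [240.6, 259.9]), ([373, 313, 8, 7, 43], [376.5, 316.1]), ([0, 354, 66, 81, 3362], [26.5, 385.5]), ([164, 438, 4, 8, 19], [165.3, 442.1]), ([210, 469, 10, 11, 79], [214.6, 474.4])]
```

The knob blob centres at (376.5,316.1), which is exactly θ = 0.1. I can push the drawer shut.

```bash
python3 -m creep '[0,0,0.006,0,0,0,0,0.007,0,0,0,0,0.007,0,0,0,0,0.007,0,0,0,0,0.007,0,0,0,0,0.007,0,0,0,0,0.007,0,0,0,0,0.007,0,0,0,0,0.007,0,0,0,0,0.007,0,0,0,0,0.007,0,0,0,0,0.007,0,0]'
python3 -m creep '[0,0,0.007,0,0,0,0,0.007,0,0,0,0,0.007,0,0,0,0,0.007,0,0,0,0,0.007,0,0,0,0,0.007,0,0,0,0,0.007,0,0,0,0,0.006,0,0,0,0,0.006,0,0,0,0,0.005,0,0,0,0,0.003,0,0,0,0,0,0,0]'
python3 -c "
from h import *
delta(537-20*.394,318-20*.919,82,66.9)"
```

```text
t: 21.37
position: [498.5, 229.6, 82.5]
ee_rot: [-0.0, 0.198, 0.98, -0.0]
ft_force: [0.5, -2.4, 1.3]
finger_gap: 0.1
gripper_force: 0.8
t: 22.37
position: [525.3, 293.5, 82.5]
ee_rot: [-0.0, 0.198, 0.98, 0.0]
ft_force: [-0.4, -0.1, 1.0]
finger_gap: -0.5
gripper_force: 0.0
t 22.37 pos [525.3 293.5  82.5] yaw 67.14 tilt [0.     0.0008] delta [-0.0011  0.0071  0.0005] turn 0.0041 F [-0.4 -0.1  1. ] gap -0.5 q [ 0.51  0.41 -0.26  0.9   0.    0.91]
```

```bash
python3 -m creep '[0,0,0.003,0,0,0,0,0.002,0,0,0,0,0.002,0,0,0,0,0.001,0,0,0,0,0,0,0]'
python3 -m creep '[0,0,0.002,0,0,0,0,0.001,0,0,0,0,0,0,0]'
```

```text
t: 22.78
position: [528.3, 300.2, 82.5]
ee_rot: [-0.0, 0.198, 0.98, 0.0]
ft_force: [0.0, 0.1, 0.9]
finger_gap: -0.3
gripper_force: 0.1
t: 23.03
position: [528.4, 300.5, 82.4]
ee_rot: [-0.0, 0.199, 0.98, -0.002]
ft_force: [-3.4, -7.2, 5.3]
finger_gap: -0.2
gripper_force: 4.7
```

```bash
python3 -m creep '[0,0,0.002,0,0,0,0,0.001,0,0,0,0,0,0,0]'
python3 -m creep '[0,0,-0.01,0,0,0,0,-0.03,0,0,0,0,-0.03,0,0,0,0,0,-0.035,0,0,0,0,-0.035,0,0,0,0,-0.035,0,0,0,0,-0.035,0,0,0,0,0,0,0,0,0,0,0]'
python3 - <<'E'
from h import *
p,im=snap("scene","s7"); o=cv2.imread("pics/scene0.png")[:,:,::-1]
m=((im.max(2)<50)&(o.min(2)>75)).astype(np.uint8)[300:330,360:395]; print(m.sum())
b=lambda i:cv2.cvtColor(i[225:290,222:300].copy(),cv2.COLOR_RGB2GRAY)
print("handle region diff px",(np.abs(b(im).astype(int)-b(o))>40).mean())
# bright handle bar centroid before/after
for i in(o,im):
    ys,xs=np.where(b(i)>150); print(len(xs),xs.mean(),ys.mean())
delta(0,0,0)
E
```

```text
t: 23.28
position: [528.4, 300.7, 82.3]
ee_rot: [-0.001, 0.199, 0.98, -0.005]
ft_force: [-6.4, -14.7, 9.7]
finger_gap: -0.1
gripper_force: 9.6
t: 24.03
position: [505.2, 242.0, 225.3]
ee_rot: [0.002, 0.198, 0.98, 0.002]
ft_force: [-0.1, -0.7, -0.3]
finger_gap: -0.0
gripper_force: 0.0
57
handle region diff px 0.047337278106508875
2244 48.70320855614973 44.82486631016043
2054 52.13291139240506 42.54186952288218
t 24.08 pos [503.9 241.4 223.3] yaw 67.1 tilt [0.002  0.0014] delta [ 0.3706 -0.4189  0.2219] turn None F [ 0.1 -0.7 -1. ] gap 0.2 q [ 0.45  0.24 -0.17  1.16  0.    0.85]
```

```bash
python3 -c "
from workcell import ctrl
print(ctrl.sign_off())"
```

```text
the job is handed in; nothing more can be done
None
```

The job is handed in at about 24 s of the 64 s allowed: the long shaft is in both Vs and released, the clamp arm lies on it at about 0.1 rad, the drawer is pushed to its stop and the short shaft was left in its groove; the verdict was not returned.

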